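Draw the tall punch half out of the guide block for oiling

TASK

On the jeweller's bench, swing the keeper bar of the punch guide block aside by about a quarter turn, then take the tallest punch (the one with the wide round head) and draw it straight up until the dark ring etched on its shank has just come clear of the block's top face, with its lower end still guided in the bore. Do not wrench it against the bore or pull it all the way out, leave the two low punches, the jar and the hammer alone, and finish while holding the punch there, upright, so that its shank can be oiled.

Things in the scene. Friction and masses are not known exactly. Their poses are not given: they have to be found in the camera images.
- block: Fixed steel guide block, 200 (x) x 70 (y) x 55 (z) mm, on a 240 x 90 x 8 mm foot. Origin: centre of its underside, on the bench; z up, x along its length, away from the robot, turned up to 0.35 rad. Three vertical blind bores in a row at x = -42, 0, +42 mm, y = 0: 17.2 mm wide, 45 mm deep. A hinge post 18 mm thick at x = +80 mm carries the keeper bar.
- keeper (a joint): Keeper: level steel bar 16 mm wide, 106 to 118 mm above the bench, hinged about the vertical post at block x = +80 mm. In rad: 0 = bar over the punches towards block -x (starts at 0 to 0.15); grows as its free end swings to block +y; stop at 1.75. At q the knob is at block x = 80 - 152 cos q, y = 152 sin q (mm). About 1 N at the knob moves it; it stays where left.
- keeper_knob (a point): Middle of the upright round knob on top of the bar's free end, 152 mm from the hinge: 18 mm thick, 36 mm tall, from 118 to 154 mm above the bench; this point is 136 mm above the bench.
- punch: Tall steel punch, loose, standing on the floor of any one of the bores. Origin: centre of its lower end (10 mm above the bench at the start); z up. Round shank 16 mm thick, 0 to 62 mm; round head 28 mm wide, 62 to 92 mm (its top 102 mm above the bench, 4 mm under the bar). 0.15 to 0.31 kg.
- punch_head (a point): Centre of the tall punch's head, 77 mm above its lower end: the place to grip (28 mm wide).
- punch_ring (a point): Lower edge of the dark ring, 5 mm high, etched round the tall punch's shank: 21 mm above the punch's lower end. At the start it is hidden in the bore, 24 mm below the block's top; drawn up by 24 mm it is level with the top and the ring has just come clear.
- low_punch_a: A low steel punch in another bore, to be left alone: shank 16 mm, head 20 mm wide, 70 mm long, top 80 mm above the bench. Origin: centre of its lower end.
- low_punch_b: The other low steel punch, the same as low_punch_a, to be left alone.
- jar: Closed jar, 64 mm wide and 75 mm tall, standing on the bench at the block's -y side. Leave it alone. Origin: centre of its underside.
- mallet: Small hammer lying on the bench at the block's +y side. Leave it alone. Origin: on its handle line.

How it is judged:
By the outcome, as a careful person would: the job done as asked, in the order asked, and still so for the second after the job is handed in, while the arm keeps its last pose, push and grip.
It also fails if it takes over 46 s, if anything falls off the work surface, if the arm or the gripper's body presses on something with over 40 N, if the wrist force passes 120 N, or if a joint passes its speed limit or range.

ROBOT

A 7-joint arm with a two-finger parallel gripper is mounted at the origin on the work surface. World frame = base frame: x ahead of the robot, y to its left, z up, the work surface at z = 0. Lengths are in m, angles in rad, forces in N, time in s.
With the tool pointing down it reaches from about 0.425 to 1.025 m from the base axis. Payload 9.4 kg.
Tool frame: the origin (TCP) lies at the very end of the fingers, on their centre line; the grasp point (between the pads) lies 19 mm behind it; z points along the fingers, y is the line along which they close (so a half turn about z gives the same grasp; the last joint's range is limited). The gripper opens to 85 mm and grips with 20 to 120 N. Pads are 22 mm wide; open, the fingers measure 114 mm over their backs; the gripper's body (76 mm by 85 mm) begins 54 mm behind the grasp point. The pads swing forward as they close: fully open they stand 13 mm farther back than shut.
Start: joints at [1.253, 0.599, -0.003, 1.599, 0.002, 0.943, -0.08], TCP at [0.173, -0.704, 0.201] pointing down, gripper open.
Joint ranges: [-2.57, 2.57], [-0.35, 1.97], [-1.29, 1.29], [0.11, 2.56], [-1.05, 4.19], [0.11, 1.86], [-2.63, 2.63]. Speed limits (rad/s): [2.22, 2.22, 3.01, 3.01, 3.14, 3.14, 3.14].

INTERFACE

Orientations are given as a unit quaternion [w, x, y, z].
In Python, from plant import robot, cam gives the robot as it stands (robot), with the cameras (cam).
- The arm moves only by the tool nudge_tcp, called after "Call:" as name(argument=value, ...) on one line, values as JSON. Schema: {"type":"object","properties":{"deltas":{"type":"object","properties":{"offsets":{"type":"array","items":{"type":"array","items":{"type":"number"},"minItems":6,"maxItems":6},"minItems":1,"maxItems":8}},"additionalProperties":false,"required":["offsets"]},"jaw":{"type":"number"},"force":{"type":"number"},"only":{"type":"string"},"quiet":{"type":"boolean"},"lines":{"type":"string"}},"required":["deltas"],"additionalProperties":false}. deltas is an object whose key "offsets" holds a list of rows, 1 to 8 of them, each of 6 numbers: dx, dy, dz in m, then a rotation vector rx, ry, rz in rad; each row shifts and turns the commanded pose from where the row before left it, along the tool's axes as they then stand; what a row does not reach is not made up. A row lasts 1/12 s, in which the tool goes at most 0.0417 m and 0.125 rad, less where a joint would pass 70% of its speed; a pose out of reach is approached as far as the arm can. jaw is the finger opening in m, set as the call begins (left out keeps the last). The fingers move at their own pace and stop on an object; force is the grip in N (left out, the last holds). Time passes only in rows, so rows that do not move let the fingers close. The tool returns the time, the measured TCP pose, the force, the opening and the grip force at its end. only (a regular expression) keeps the lines of the reply that match it, lines (a string "A,B") keeps lines A to B, and quiet returns only ok. Input that does not fit is refused with a message, and nothing moves.
- robot.state(): the state, without advancing time (a new reading comes with each control period).
- cam.camera(name): name is "side" or "top"; returns a dict with "color" (400x640x3 uint8, red, green, blue), "fx", "fy", "cx", "cy" (pixels), "world_from_camera" (4x4, takes a point from camera to world coordinates). Camera axes: x right, y up, looking along -z (the intrinsics and any distortion apply to the point x, -y, -z); pixel columns grow to the right and rows downward; lengths in m; the calibration is good to about 2 mm. A picture is of the moment at which its call begins. There is no depth.
- robot.job_done(): hands the job in; it is judged then, once.
The state is a dict: "time": time; "q": joint angles; "qd": joint speeds; "effort": joint torques, N m; "ee_pos": TCP position; "eef_rot": TCP orientation; "wrist_force": force on the tool from outside, world axes, zero at the start; "torque": the same for the moment, N m; "opening": finger opening in m; "finger_force": force on a finger pad.
Only numpy, scipy, OpenCV 4.12 (cv2) and the standard library are available. Lean on these libraries where they do the work, as an engineer would, in place of code of your own. Each camera call takes 0.05 s, during which the arm holds its last target. There are 200 camera calls.

## Working session

There is one attempt and no reset: what is moved stays moved. The work goes in short steps, Python scripts to look and compute and a tool call to move; the robot and the scene stay as the last step left them, time stands still between calls to the robot, and variables do not carry over. Pictures are saved under pics/ and viewed, at most 10 in all, crops included, and the job is handed in when it is done.

```bash
ls; mkdir -p pics
```

Create h.py:
```python
import numpy as np, cv2
from plant import robot, cam
def shot(n,f):
    c=cam.camera(n); cv2.imwrite('pics/'+f,cv2.cvtColor(c['color'],cv2.COLOR_RGB2BGR))
    np.savez('pics/'+f[:-4]+'.npz',**{k:v for k,v in c.items()}); return c
def proj(c,p):
    T=np.linalg.inv(np.array(c['world_from_camera'])); q=T[:3,:3]@np.array(p)+T[:3,3]
    return np.array([c['cx']+c['fx']*q[0]/-q[2], c['cy']+c['fy']*-q[1]/-q[2]])
def ray(c,u,v):
    T=np.array(c['world_from_camera']); d=np.array([(u-c['cx'])/c['fx'],-(v-c['cy'])/c['fy'],-1]); 
    return T[:3,3],T[:3,:3]@d
def atz(c,u,v,z):
    o,d=ray(c,u,v); return o+d*(z-o[2])/d[2]
def tri(c1,p1,c2,p2):
    A=np.zeros((3,3));b=np.zeros(3)
    for c,p in((c1,p1),(c2,p2)):
        o,d=ray(c,*p); d=d/np.linalg.norm(d); M=np.eye(3)-np.outer(d,d); A+=M;b+=M@o
    return np.linalg.solve(A,b)
```

Run:
```python
from h import *
for n in('side','top'):
    c=shot(n,n+'0.png'); print({k:v for k,v in c.items() if k!='color'})
print(robot.state())
```

```text
pics
plant.py
{'fx': 493.7249653426622, 'fy': 493.7249653426622, 'cx': 311.7257321696156, 'cy': 202.92036616192723, 'world_from_camera': array([[-0.68898221,  0.48355235, -0.53988947,  0.02205318],
       [-0.72473956, -0.45194893,  0.52009108,  0.61931945],
       [ 0.00748879,  0.74961276,  0.66183429,  0.7939541 ],
       [ 0.        ,  0.        ,  0.        ,  1.        ]])}
{'fx': 383.13005336229435, 'fy': 383.13005336229435, 'cx': 317.65114093877327, 'cy': 199.5323333099045, 'world_from_camera': array([[ 0.005783  ,  0.9838454 , -0.17892676,  0.40242434],
       [-0.99980313,  0.0090849 ,  0.01764006,  0.07649086],
       [ 0.01898062,  0.17878952,  0.98370425,  1.03502637],
       [ 0.        ,  0.        ,  0.        ,  1.        ]])}
{'time': 0.1, 'q': array([ 1.25329829,  0.59999265, -0.00254446,  1.60004591,  0.00179325,
        0.94288651, -0.07980583]), 'qd': array([ 0.00052433, -0.00243385,  0.00075304, -0.00183444,  0.0019094 ,
       -0.00032031,  0.00253266]), 'effort': array([ 5.55283405e-03, -7.77984953e+01,  1.56988598e+00, -2.58622777e+01,
        1.26969733e-02,  5.46769050e-03,  5.09393624e-05]), 'ee_pos': array([ 0.17277578, -0.70364616,  0.19994264]), 'eef_rot': array([-6.50491296e-04,  9.92757591e-01,  1.20132939e-01, -1.38699621e-04]), 'wrist_force': array([ 0.1595695 , -0.28525481, -0.32329741]), 'torque': array([ 0.01978909,  0.01424395, -0.01124373]), 'finger_force': 0.0, 'opening': 0.08504960610337499}
```

View pics/side0.png

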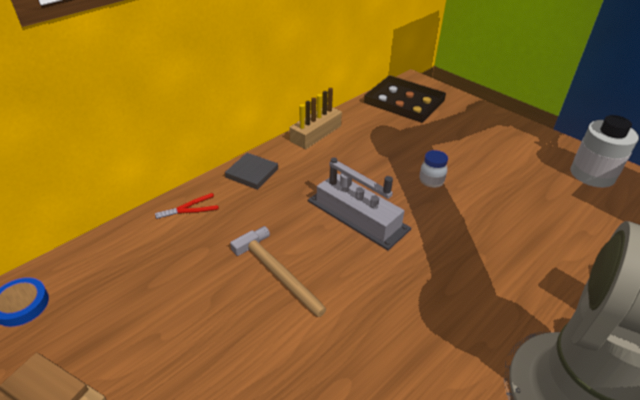

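View pics/top0.png

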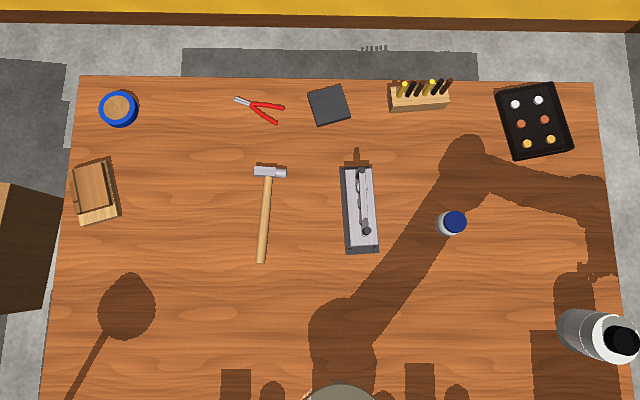

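The side view shows the block at about (360,205), its post at (334,172), the knob at (388,184) and the jar at (433,168). In the top view the block is at (360,208), the knob at (366,231) and the jar at (453,223). I'll enlarge both.

Run:
```python
import cv2,numpy as np
a=cv2.imread('pics/side0.png')[150:250,300:420]; b=cv2.imread('pics/top0.png')[155:255,325:395]
f=lambda i:cv2.resize(i,None,fx=4,fy=6 if 0 else 4,interpolation=cv2.INTER_CUBIC)
cv2.imwrite('pics/z0.png',np.hstack([f(a),f(b)]))
```

```text
(no output)
```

View pics/z0.png

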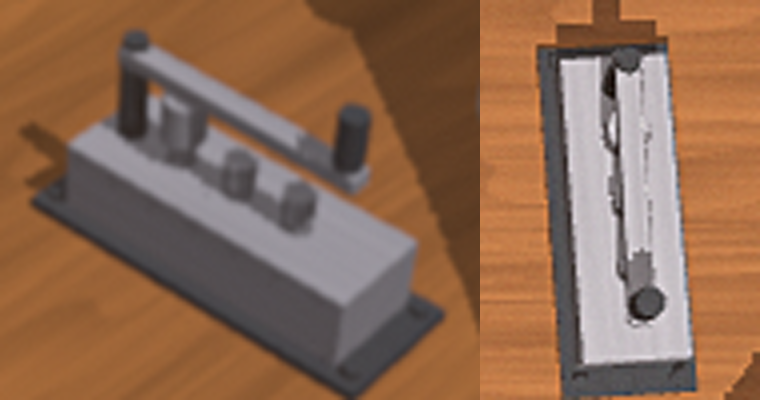

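The zoom shows that the tall, wide-headed punch is in the far bore, next to the post. The knob top is at side (388.5,178) and top (366.8,230.5). Next I fit the block pose to the corners and triangulate the knob and punch head.

Create fit.py:
```python
from h import *
from scipy.optimize import least_squares
S=dict(np.load('pics/side0.npz'));T=dict(np.load('pics/top0.npz'))
s=lambda x,y:(x/4+300-.375,y/4+150-.375); t=lambda x,y:((x-480)/4+325-.375,y/4+155-.375)
P=[(S,s(345,305),(-.1,-.035 if 0 else .035,.055))]
# side camera looks from +y,near robot
obs=[(S,s(345,305),(-.1,.035,.055)),(S,s(415,243),(-.1,-.035,.055)),(S,s(70,145),(.1,.035,.055)),
(S,s(352,396),(-.12,.045,.008)),(S,s(443,315),(-.12,-.045,.008)),(S,s(33,200),(.12,.045,.008)),
(T,t(559,57),(.1,.035,.055)),(T,t(664,54),(.1,-.035,.055)),(T,t(692,358),(-.1,-.035,.055)),(T,t(582,364),(-.1,.035,.055)),
(T,t(538,46),(.12,.045,.008)),(T,t(565,398),(-.12,.045,.008)),(T,t(696,390),(-.12,-.045,.008))]
def W(p,b): c,n=np.cos(p[2]),np.sin(p[2]); return np.array([p[0]+c*b[0]-n*b[1],p[1]+n*b[0]+c*b[1],p[3]+b[2]])
def R(p): return np.concatenate([proj(c,W(p,b))-u for c,u,b in obs])
r=least_squares(R,[.65,0,0,0],loss='soft_l1'); p=r.x
if __name__=='__main__':
    print('block',p.round(4)); print(R(p).reshape(-1,2).round(1).tolist())
    k=tri(S,s(354,112),T,t(647,302)); print('knobtop',k); 
    h=W(p,(.08,0,0)); d=k-h; print('r',np.hypot(*d[:2]),'q',np.pi-(np.arctan2(d[1],d[0])-p[2])%(2*np.pi))
    for b in(-.042,0,.042):
        w=W(p,(b,0,.102)); print(b,w.round(4),((proj(S,w)-[300,150]+.375)*4).round(), ((proj(T,w)-[325,155]+.375)*4+[480,0]).round())
    j1=atz(T,453,223,.075);print('jar approx',j1)
    print('mallet',atz(T,270,171,.03),atz(T,262,262,.02))
```

```bash
python3 fit.py
```

```text
block [ 0.5648 -0.0537  0.0653 -0.0016]
[[-0.8, 0.6], [0.4, 0.1], [-0.7, 0.1], [-0.1, -0.0], [0.5, -0.8], [-0.6, -0.4], [0.3, 0.7], [0.4, 0.0], [-0.0, -0.3], [0.2, -0.2], [-0.0, 1.0], [-0.5, 0.1], [0.3, 0.1]]
knobtop [ 0.49149279 -0.05203651  0.15642362]
r 0.15318130273598626 q 0.0422639091175836
-0.042 [ 0.5229 -0.0565  0.1004] [303. 163.] [640. 261.]
0 [ 0.5648 -0.0537  0.1004] [243. 129.] [635. 193.]
0.042 [ 0.6067 -0.051   0.1004] [185.  98.] [629. 127.]
jar approx [ 0.51971939 -0.28441007  0.075     ]
mallet [0.66224452 0.18743925 0.03      ] [0.42008925 0.20252214 0.02      ]
```

Run:
```python
from fit import *
print('post top',tri(S,s(135,38),T,t(628,58)), W(p,(.08,0,0)))
```

Create st.py:
```python
from h import *
from scipy.spatial.transform import Rotation as Ro
st=robot.state(); R=Ro.from_quat(np.roll(st['eef_rot'],-1)).as_matrix()
def go(P,yaw):
    print('t',st['time'],'pos',st['ee_pos'].round(4),'yaw',round(np.arctan2(R[1,0],R[0,0]),4),'tilt',R[:2,2].round(4),'q',st['q'].round(2),'F',st['wrist_force'].round(1),'T',st['torque'].round(2),'op',round(st['opening'],4),'ff',round(st['finger_force'],1))
    d=yaw-np.arctan2(R[1,0],R[0,0]); d=(d+np.pi)%(2*np.pi)-np.pi
    print('to go (tool)',(R.T@(np.array(P)-st['ee_pos'])).round(4),'tool rz',round(-d,3))
```

```text
post top [ 0.64507647 -0.04775475  0.1233203 ] [ 0.64463349 -0.04850978 -0.00162014]
```

Call:
nudge_tcp(deltas={"offsets":[[0.023, -0.028, 0, 0, 0, 0], [0.023, -0.028, 0, 0, 0, 0], [0.023, -0.028, -0.005, 0, 0, 0], [0.023, -0.028, -0.005, 0, 0, 0], [0.023, -0.028, -0.005, 0, 0, 0], [0.023, -0.028, -0.005, 0, 0, 0], [0.023, -0.028, -0.005, 0, 0, 0], [0.023, -0.028, -0.005, 0, 0, 0]]}, jaw=0.05, force=20)

```text
time: 0.77
ee_pos: [0.2985, -0.4409, 0.2307]
eef_rot: [-0.0, 0.993, 0.12, -0.0]
wrist_force: [0.8, -0.3, 0.2]
opening: 0.0499
finger_force: 0.0
```

Call:
nudge_tcp(deltas={"offsets":[[0.023, -0.028, 0, 0, 0, 0], [0.023, -0.028, 0, 0, 0, 0], [0.023, -0.028, 0, 0, 0, 0], [0.023, -0.028, 0, 0, 0, 0], [0.023, -0.028, 0, 0, 0, 0], [0.023, -0.028, 0, 0, 0, 0], [0.023, -0.028, 0, 0, 0, 0], [0.023, -0.028, 0, 0, 0, 0]]})

```text
time: 1.43
ee_pos: [0.4237, -0.1796, 0.2307]
eef_rot: [0.0, 0.993, 0.12, -0.0]
wrist_force: [-0.1, -1.1, -0.3]
opening: 0.0501
finger_force: 0.0
```

```bash
python3 -c "
from st import *
go([.4915,-.052,.23],3.165)"
```

```text
t 1.4333 pos [ 0.4237 -0.1796  0.2307] yaw 0.2407 tilt [-0.0001 -0.0001] q [ 0.39  0.25 -0.14  2.14  0.05  0.76 -1.11] F [-0.1 -1.1 -0.3] T [-0.07 -0.02 -0.  ] op 0.0501 ff 0.0
to go (tool) [ 0.0963 -0.1077  0.0006] tool rz -2.924
```

Call:
nudge_tcp(deltas={"offsets":[[0.024, -0.027, 0, 0, 0, 0], [0.024, -0.027, 0, 0, 0, 0], [0.024, -0.027, 0, 0, 0, 0], [0.024, -0.027, 0, 0, 0, 0], [0, 0, 0, 0, 0, -0.12], [0, 0, 0, 0, 0, -0.12], [0, 0, 0, 0, 0, -0.12], [0, 0, 0, 0, 0, -0.12]]}, quiet=true)

```text
ok
```

Call:
nudge_tcp(deltas={"offsets":[[0, 0, 0, 0, 0, -0.12], [0, 0, 0, 0, 0, -0.12], [0, 0, 0, 0, 0, -0.12], [0, 0, 0, 0, 0, -0.12], [0, 0, 0, 0, 0, -0.12], [0, 0, 0, 0, 0, -0.12], [0, 0, 0, 0, 0, -0.12], [0, 0, 0, 0, 0, -0.12]]}, quiet=true)

```text
ok
```

Call:
nudge_tcp(deltas={"offsets":[[0, 0, 0, 0, 0, -0.12], [0, 0, 0, 0, 0, -0.12], [0, 0, 0, 0, 0, -0.12], [0, 0, 0, 0, 0, -0.12], [0, 0, 0, 0, 0, -0.12], [0, 0, 0, 0, 0, -0.12], [0, 0, 0, 0, 0, -0.12], [0, 0, 0, 0, 0, -0.12]]}, quiet=true)

```text
ok
```

Call:
nudge_tcp(deltas={"offsets":[[0, 0, 0, 0, 0, -0.12], [0, 0, 0, 0, 0, -0.12], [0, 0, 0, 0, 0, -0.12], [0, 0, 0, 0, 0, -0.12]]}, quiet=true)

```text
ok
```

```bash
python3 -c "
from st import *
go([.4915,-.052,.126],3.165)"
```

```text
t 3.7667 pos [ 0.4906 -0.0536  0.2305] yaw 3.1266 tilt [-0.0004 -0.0001] q [ 0.67  0.4  -0.9   2.05  0.41  0.88  1.09] F [-0.8 -0.2 -0.6] T [ 0.04 -0.01  0.  ] op 0.0498 ff 0.0
to go (tool) [-0.0009  0.0016  0.1045] tool rz -0.038
```

Call:
nudge_tcp(deltas={"offsets":[[-0.001, 0.0016, 0.02, 0, 0, -0.038], [0, 0, 0.02, 0, 0, 0], [0, 0, 0.02, 0, 0, 0], [0, 0, 0.015, 0, 0, 0], [0, 0, 0.01, 0, 0, 0], [0, 0, 0.01, 0, 0, 0], [0, 0, 0.009, 0, 0, 0]]})

```text
time: 4.35
ee_pos: [0.492, -0.0519, 0.126]
eef_rot: [-0.0, -0.009, 1.0, 0.0]
wrist_force: [0.0, 0.2, 0.4]
opening: 0.0501
finger_force: 0.0
```

Call:
nudge_tcp(deltas={"offsets":[[0, 0, 0, 0, 0, 0], [0, 0, 0, 0, 0, 0], [0, 0, 0, 0, 0, 0]]}, jaw=0.03, force=20)

```text
time: 4.6
ee_pos: [0.4923, -0.0518, 0.1272]
eef_rot: [0.0, -0.009, 1.0, -0.0]
wrist_force: [0.2, 0.0, 0.0]
opening: 0.0298
finger_force: 0.0
```

Run:
```python
from st import *
go([.4915,-.052,.126],3.165)
a=shot('side','s1.png'); b=shot('top','t1.png')
f=lambda i:cv2.resize(i[...,::-1],None,fx=4,fy=4,interpolation=cv2.INTER_CUBIC)
cv2.imwrite('pics/z1.png',np.hstack([f(a['color'][110:250,310:420]),f(b['color'][150:290,325:405])]))
```

```text
t 4.6 pos [ 0.4923 -0.0518  0.1272] yaw -3.1243 tilt [ 0.0008 -0.0001] q [ 0.54  0.54 -0.77  2.16  0.61  0.68  0.93] F [0.2 0.  0. ] T [-0.03 -0.01 -0.04] op 0.0298 ff 0.0
to go (tool) [ 0.0008 -0.0002  0.0012] tool rz -0.006
```

View pics/z1.png

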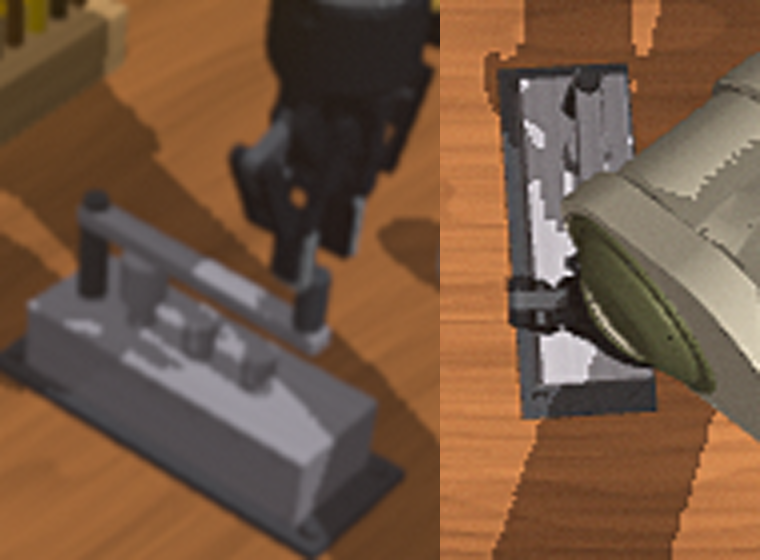

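The knob sits at zoom (313,300). The +y finger's tip ends near (290,282), which is only about level with the knob top, so the fingers may not be deep enough. I'll check by projection.

Run:
```python
from h import *
S=dict(np.load('pics/s1.npz'))
for P in [(.4915,-.052,.154),(.4915,-.052,.118)]+[(.492,y,z) for y in(-.037,-.023) for z in(.127,.137,.147,.157)]:
    print(P,((proj(S,P)-[310,110]+.375)*4).round())
```

```text
(0.4915, -0.052, 0.154) [313. 276.]
(0.4915, -0.052, 0.118) [306. 329.]
(0.492, -0.037, 0.127) [288. 328.]
(0.492, -0.037, 0.137) [290. 313.]
(0.492, -0.037, 0.147) [292. 298.]
(0.492, -0.037, 0.157) [294. 283.]
(0.492, -0.023, 0.127) [271. 339.]
(0.492, -0.023, 0.137) [273. 325.]
(0.492, -0.023, 0.147) [274. 310.]
(0.492, -0.023, 0.157) [276. 295.]
```

Run:
```python
from h import *
i=cv2.imread('pics/s1.png')[130:205,345:425]
i=cv2.resize(i,None,fx=8,fy=8,interpolation=cv2.INTER_CUBIC); i=(255*(i/255.)**.5).astype('uint8')
cv2.imwrite('pics/z2.png',i)
```

```text
(no output)
```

View pics/z2.png

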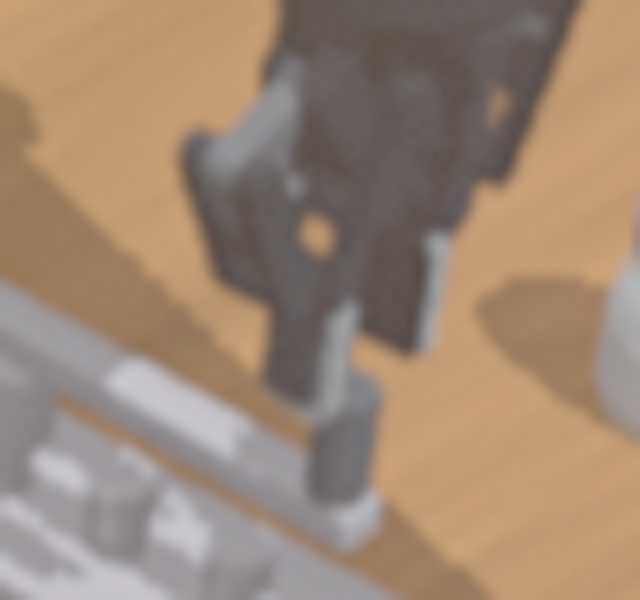

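Run:
```python
from h import *
S=dict(np.load('pics/s1.npz'))
for P in [(.481,y,z) for y in(-.0365,-.023,-.081) for z in(.127,.137,.147,.157)]+[(.503,-.023,z) for z in (.137,.147,.157)]:
    print(P,((proj(S,P)-[345,130]+.5)*8-.5).round())
```

```text
(0.481, -0.0365, 0.127) [328. 516.]
(0.481, -0.0365, 0.137) [332. 487.]
(0.481, -0.0365, 0.147) [336. 457.]
(0.481, -0.0365, 0.157) [341. 427.]
(0.481, -0.023, 0.127) [294. 540.]
(0.481, -0.023, 0.137) [298. 510.]
(0.481, -0.023, 0.147) [302. 480.]
(0.481, -0.023, 0.157) [306. 450.]
(0.481, -0.081, 0.127) [436. 443.]
(0.481, -0.081, 0.137) [441. 413.]
(0.481, -0.081, 0.147) [445. 384.]
(0.481, -0.081, 0.157) [450. 354.]
(0.503, -0.023, 0.137) [234. 470.]
(0.503, -0.023, 0.147) [237. 440.]
(0.503, -0.023, 0.157) [241. 410.]
```

By projection, the fingertips appear at z≈0.168, although the reported TCP is at z=0.127. Closing gently will show whether the knob is between the pads: the fingers would stop at 18 mm if it is.

Call:
nudge_tcp(deltas={"offsets":[[0, 0, 0, 0, 0, 0], [0, 0, 0, 0, 0, 0], [0, 0, 0, 0, 0, 0], [0, 0, 0, 0, 0, 0]]}, jaw=0.012, force=20)

```text
time: 5.03
ee_pos: [0.492, -0.052, 0.1268]
eef_rot: [0.0, -0.009, 1.0, -0.0]
wrist_force: [-0.1, 0.1, 0.3]
opening: 0.012
finger_force: 0.0
```

Run:
```python
from st import *
go([.4915,-.052,.126],3.165)
a=shot('side','s3.png')
i=cv2.imread('pics/s3.png')[130:205,345:425]
i=cv2.resize(i,None,fx=8,fy=8,interpolation=cv2.INTER_CUBIC); i=(255*(i/255.)**.5).astype('uint8')
cv2.imwrite('pics/z3.png',i)
```

```text
t 5.0333 pos [ 0.492  -0.052   0.1268] yaw -3.1245 tilt [ 0.0002 -0.0001] q [ 0.54  0.54 -0.77  2.16  0.61  0.67  0.93] F [-0.1  0.1  0.3] T [0.04 0.06 0.02] op 0.012 ff 0.0
to go (tool) [ 0.0005 -0.      0.0008] tool rz -0.006
```

View pics/z3.png

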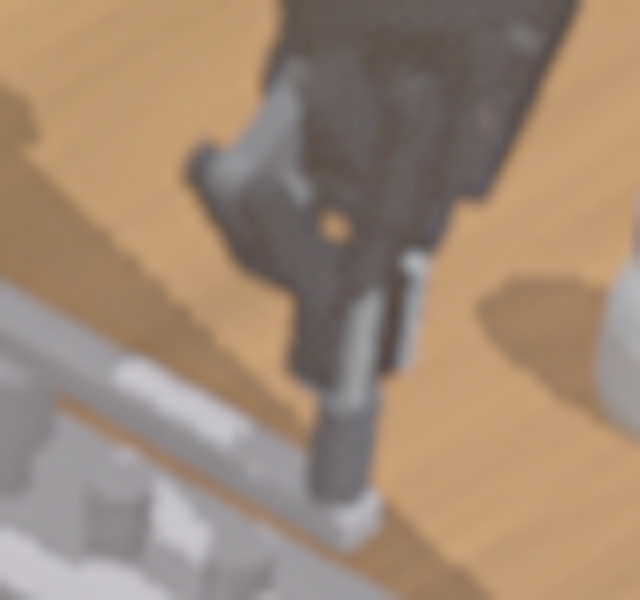

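The fingers closed to 12 mm without touching anything. The tips really are above the knob, about 40 mm above the reported TCP. I'll open and go down in small steps, watching the force.

Call:
nudge_tcp(deltas={"offsets":[[0, 0, 0, 0, 0, 0], [0, 0, 0, 0, 0, 0], [0, 0, 0, 0, 0, 0], [0, 0, 0, 0, 0, 0], [0, 0, 0.004, 0, 0, 0], [0, 0, 0.004, 0, 0, 0]]}, jaw=0.06, force=20, only="force|pos|open")

```text
ee_pos: [0.492, -0.0519, 0.1185]
wrist_force: [0.8, -0.1, -0.3]
opening: 0.0597
finger_force: 0.0
```

Call:
nudge_tcp(deltas={"offsets":[[0, 0, 0.004, 0, 0, 0], [0, 0, 0.004, 0, 0, 0], [0, 0, 0, 0, 0, 0]]}, only="force|pos|open")

```text
ee_pos: [0.4915, -0.0519, 0.1097]
wrist_force: [-0.7, -0.3, -1.4]
opening: 0.0599
finger_force: 0.0
```

Call:
nudge_tcp(deltas={"offsets":[[0, 0, 0.004, 0, 0, 0], [0, 0, 0.004, 0, 0, 0], [0, 0, 0, 0, 0, 0]]}, only="force|pos|open")

```text
ee_pos: [0.4916, -0.0519, 0.1019]
wrist_force: [0.4, 0.4, -0.6]
opening: 0.06
finger_force: 0.0
```

Run:
```python
from st import *
a=shot('side','s4.png')
i=cv2.imread('pics/s4.png')[130:205,345:425]
i=cv2.resize(i,None,fx=8,fy=8,interpolation=cv2.INTER_CUBIC); i=(255*(i/255.)**.5).astype('uint8')
cv2.imwrite('pics/z4.png',i)
```

```text
(no output)
```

View pics/z4.png

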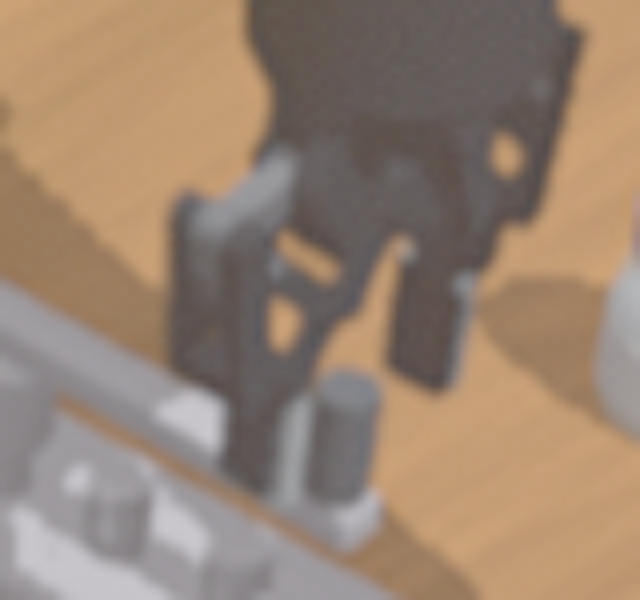

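The fingers now straddle the knob, which is at (347,435). Their xy matches, and the tips are about 45 mm above the reported TCP at this opening. I'll lower 14 mm more and cage the knob.

Call:
nudge_tcp(deltas={"offsets":[[0, 0, 0.005, 0, 0, 0], [0, 0, 0.005, 0, 0, 0], [0, 0, 0.004, 0, 0, 0], [0, 0, 0, 0, 0, 0]]}, only="force|pos|open")

```text
ee_pos: [0.4915, -0.0519, 0.0878]
wrist_force: [-0.1, 0.1, -0.2]
opening: 0.0601
finger_force: 0.0
```

Call:
nudge_tcp(deltas={"offsets":[[0, 0, 0, 0, 0, 0], [0, 0, 0, 0, 0, 0], [0, 0, 0, 0, 0, 0], [0, 0, 0, 0, 0, 0]]}, jaw=0.012, force=20, only="force|pos|open")

```text
ee_pos: [0.492, -0.0519, 0.0889]
wrist_force: [-0.8, -0.4, 1.0]
opening: 0.0172
finger_force: 21.7
```

Call:
nudge_tcp(deltas={"offsets":[[0, 0, 0, 0, 0, 0], [0, 0, 0, 0, 0, 0]]}, jaw=0.026, force=20, only="force|pos|open")

```text
ee_pos: [0.492, -0.0519, 0.0888]
wrist_force: [-0.3, 0.2, 0.3]
opening: 0.0262
finger_force: 0.0
```

The fingers stopped at 17 mm with 21.7 N, so the knob was between the pads and I eased off to cage it. Now the swing: an arc of 152 mm radius.

Call:
nudge_tcp(deltas={"offsets":[[-0.0002, 0.0076, 0, 0, 0, 0.05], [-0.0002, 0.0076, 0, 0, 0, 0.05], [-0.0002, 0.0076, 0, 0, 0, 0.05], [-0.0002, 0.0076, 0, 0, 0, 0.05], [-0.0002, 0.0076, 0, 0, 0, 0.05], [-0.0002, 0.0076, 0, 0, 0, 0.05]]}, only="force|pos|open")

```text
ee_pos: [0.4976, -0.0068, 0.0886]
wrist_force: [-1.1, -0.5, 0.0]
opening: 0.0258
finger_force: 0.5
```

```bash
python3 -c "
from st import *
go([.6446-.153*np.cos(.3235-.0653+.0),-.0485+.153*np.sin(.3235-.0653),.0888],3.165-.3)"
```

```text
t 7.4667 pos [ 0.4976 -0.0068  0.0886] yaw 2.8561 tilt [-0.0007 -0.0005] q [ 0.34  0.57 -0.62  2.19  0.63  0.56  0.53] F [-1.1 -0.5  0. ] T [-0.13  0.19  0.  ] op 0.0258 ff 0.5
to go (tool) [ 0.0002 -0.0028 -0.0002] tool rz -0.009
```

Tracking is good, so I continue.

Call:
nudge_tcp(deltas={"offsets":[[-0.0002, 0.0076, 0, 0, 0, 0.05], [-0.0002, 0.0076, 0, 0, 0, 0.05], [-0.0002, 0.0076, 0, 0, 0, 0.05], [-0.0002, 0.0076, 0, 0, 0, 0.05], [-0.0002, 0.0076, 0, 0, 0, 0.05], [-0.0002, 0.0076, 0, 0, 0, 0.05], [-0.0002, 0.0076, 0, 0, 0, 0.05], [-0.0002, 0.0076, 0, 0, 0, 0.05]]}, only="force|pos|open")

```text
ee_pos: [0.5258, 0.0468, 0.0886]
wrist_force: [-1.1, -0.6, -0.1]
opening: 0.0258
finger_force: 0.5
```

Call:
nudge_tcp(deltas={"offsets":[[-0.0002, 0.0076, 0, 0, 0, 0.05], [-0.0002, 0.0076, 0, 0, 0, 0.05], [-0.0002, 0.0076, 0, 0, 0, 0.05], [-0.0002, 0.0076, 0, 0, 0, 0.05], [-0.0002, 0.0076, 0, 0, 0, 0.05], [-0.0002, 0.0076, 0, 0, 0, 0.05], [-0.0002, 0.0076, 0, 0, 0, 0.05], [-0.0002, 0.0076, 0, 0, 0, 0.05]]}, only="force|pos|open")

```text
ee_pos: [0.5726, 0.0852, 0.0885]
wrist_force: [-1.5, -0.0, 0.5]
opening: 0.026
finger_force: 0.5
```

```bash
python3 -c "
from st import *
a=st['ee_pos'][:2]-[.6446,-.0485]; print('r',np.hypot(*a),'q',np.pi-np.arctan2(a[1],a[0])+.0653)
go([.6446,-.0485+.1525,.0888],1.6)"
```

```text
r 0.15186741217941607 q 1.1421760555902567
t 8.8 pos [0.5726 0.0852 0.0885] yaw 2.0566 tilt [-0.0009 -0.0001] q [ 0.03  0.6  -0.4   2.02  0.4   0.6  -0.16] F [-1.5 -0.   0.5] T [-0.01  0.18  0.03] op 0.026 ff 0.5
to go (tool) [-0.017   0.0724 -0.0003] tool rz 0.457
```

Call:
nudge_tcp(deltas={"offsets":[[-0.0002, 0.0076, 0, 0, 0, 0.05], [-0.0002, 0.0076, 0, 0, 0, 0.05], [-0.0002, 0.0076, 0, 0, 0, 0.05], [-0.0002, 0.0076, 0, 0, 0, 0.05], [-0.0002, 0.0076, 0, 0, 0, 0.05], [-0.0002, 0.0076, 0, 0, 0, 0.05], [-0.0002, 0.0076, 0, 0, 0, 0.05], [-0.0002, 0.0076, 0, 0, 0, 0.05]]}, only="force|pos|open")

```text
ee_pos: [0.6307, 0.1024, 0.0885]
wrist_force: [-0.3, -0.8, -0.2]
opening: 0.0261
finger_force: 0.4
```

Call:
nudge_tcp(deltas={"offsets":[[-0.0002, 0.007, 0, 0, 0, 0.05], [0, 0, 0, 0, 0, 0], [0, -0.004, 0, 0, 0, 0], [0, 0, 0, 0, 0, 0]]}, only="force|pos|open")

```text
ee_pos: [0.6324, 0.1022, 0.0884]
wrist_force: [0.1, -0.4, -0.6]
opening: 0.0261
finger_force: 0.0
```

Call:
nudge_tcp(deltas={"offsets":[[0, 0, 0, 0, 0, 0], [0, 0, 0, 0, 0, 0], [0, 0, -0.01, 0, 0, 0], [0, 0, -0.02, 0, 0, 0], [0, 0, -0.03, 0, 0, 0], [0, 0, -0.03, 0, 0, 0], [0, 0, -0.03, 0, 0, 0]]}, jaw=0.06, force=20, only="force|pos|open")

```text
ee_pos: [0.6335, 0.1023, 0.2107]
wrist_force: [-0.1, 0.5, -1.0]
opening: 0.06
finger_force: 0.0
```

Run:
```python
from st import *
from fit import W,p
P=W(p,(.042,0,0)); go([P[0],P[1],.20],3.207)
a=shot('side','s5.png'); b=shot('top','t5.png')
f=lambda i:cv2.resize(i[...,::-1],None,fx=4,fy=4,interpolation=cv2.INTER_CUBIC)
cv2.imwrite('pics/z5.png',np.hstack([f(a['color'][110:250,290:410]),f(b['color'][150:290,305:385])]))
```

```text
t 10.3833 pos [0.6335 0.1023 0.2107] yaw 1.6093 tilt [-0.0001  0.0002] q [-0.03  0.51 -0.32  1.78  0.2   0.89 -0.4 ] F [-0.1  0.5 -1. ] T [-0.03 -0.05  0.03] op 0.06 ff 0.0
to go (tool) [-0.1521 -0.0326  0.0107] tool rz -1.598
```

View pics/z5.png

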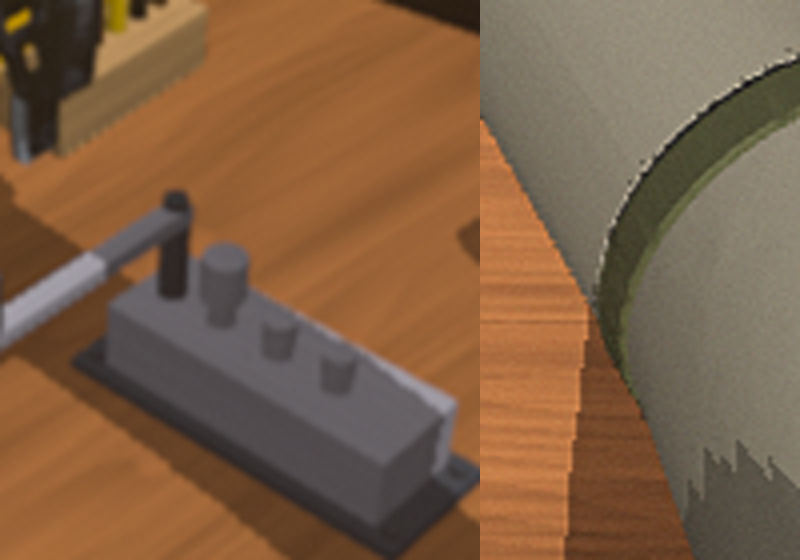

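The keeper now points to block +y at about a quarter turn. The tall punch's head top is at zoom (224,258). Next I refine the punch position and move over it.

Call:
nudge_tcp(deltas={"offsets":[[-0.0304, -0.0065, 0, 0, 0, 0], [-0.0304, -0.0065, 0, 0, 0, 0], [-0.0304, -0.0065, 0, 0, 0, 0], [-0.0304, -0.0065, 0, 0, 0, 0], [-0.0304, -0.0065, 0, 0, 0, 0], [0, 0, 0, 0, 0, -0.123], [0, 0, 0, 0, 0, -0.123], [0, 0, 0, 0, 0, -0.123]]}, only="pos")

```text
ee_pos: [0.6068, -0.0518, 0.209]
```

Call:
nudge_tcp(deltas={"offsets":[[0, 0, 0, 0, 0, -0.123], [0, 0, 0, 0, 0, -0.123], [0, 0, 0, 0, 0, -0.123], [0, 0, 0, 0, 0, -0.123], [0, 0, 0, 0, 0, -0.123], [0, 0, 0, 0, 0, -0.123], [0, 0, 0, 0, 0, -0.123], [0, 0, 0, 0, 0, -0.123]]}, only="pos")

```text
ee_pos: [0.6069, -0.051, 0.2089]
```

Call:
nudge_tcp(deltas={"offsets":[[0, 0, 0, 0, 0, -0.123], [0, 0, 0, 0, 0, -0.123], [0, 0, 0, 0, 0, 0], [0, 0, 0, 0, 0, 0]]}, only="pos")

```text
ee_pos: [0.6069, -0.0511, 0.2087]
```

Run:
```python
from st import *
from fit import W,p
S=dict(np.load('pics/s5.npz'))
P=W(p,(.042,0,0)); print('bore',P,'head from side img',atz(S,345.6,174.1,.102),atz(S,345.6,174.1,.1005))
go([P[0],P[1],.031],3.207)
```

```text
bore [ 0.60671445 -0.050989   -0.00162014] head from side img [ 0.60563889 -0.04869473  0.102     ] [ 0.60690397 -0.05014284  0.1005    ]
t 12.15 pos [ 0.6069 -0.0511  0.2087] yaw -3.0793 tilt [-0.0003  0.0002] q [ 0.49  0.55 -0.75  1.83  0.45  0.94  1.17] F [ 0.6 -0.   0.7] T [-0.    0.01 -0.01] op 0.0602 ff 0.0
to go (tool) [1.000e-04 1.000e-04 1.777e-01] tool rz -0.003
```

Call:
nudge_tcp(deltas={"offsets":[[0, 0, 0.03, 0, 0, 0], [0, 0, 0.03, 0, 0, 0], [0, 0, 0.03, 0, 0, 0], [0, 0, 0.02, 0, 0, 0], [0, 0, 0.015, 0, 0, 0], [0, 0, 0.01, 0, 0, 0], [0, 0, 0.005, 0, 0, 0], [0, 0, 0, 0, 0, 0]]}, only="force|pos")

```text
ee_pos: [0.6068, -0.0507, 0.0681]
wrist_force: [-0.1, 0.2, 0.9]
finger_force: 0.0
```

Run:
```python
from st import *
from fit import W,p
P=W(p,(.042,0,0))
go([P[0],P[1],.031],3.207)
a=shot('side','s6.png')
i=cv2.imread('pics/s6.png')[110:210,300:420]
i=cv2.resize(i,None,fx=6,fy=6,interpolation=cv2.INTER_CUBIC); i=(255*(i/255.)**.5).astype('uint8')
cv2.imwrite('pics/z6.png',i)
```

```text
t 12.8167 pos [ 0.6068 -0.0507  0.0681] yaw -3.0768 tilt [-0.001  -0.0002] q [ 0.4   0.7  -0.62  1.95  0.63  0.69  1.02] F [-0.1  0.2  0.9] T [0.03 0.   0.04] op 0.0601 ff 0.0
to go (tool) [ 0.0001 -0.0002  0.0371] tool rz -0.001
```

View pics/z6.png

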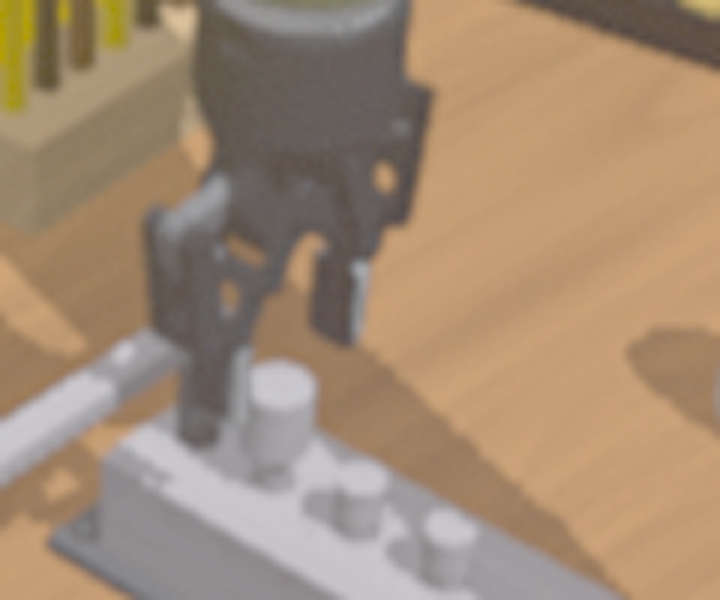

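The fingers straddle the head, whose top is at (283,378). The +y tip is at about (200,440) and the -y tip at (345,345). I'll check the tip height against the projection.

Run:
```python
from h import *
S=dict(np.load('pics/s6.npz'))
f=lambda P:((proj(S,P)-[300,110]+.5)*6-.5).round()
for z in(.085,.095,.105,.115,.125): print(z,f((.5958,-.0065,z)),f((.6178,-.0065,z)),'right',f((.5958,-.081,z)))
print('head top',f((.6067,-.051,.102)))
```

```text
0.085 [215. 483.] [173. 455.] right [350. 398.]
0.095 [216. 462.] [174. 435.] right [352. 378.]
0.105 [217. 441.] [175. 414.] right [354. 357.]
0.115 [218. 420.] [176. 393.] right [355. 336.]
0.125 [219. 398.] [176. 371.] right [357. 315.]
head top [278. 383.]
```

Call:
nudge_tcp(deltas={"offsets":[[0, 0, 0.01, 0, 0, 0], [0, 0, 0.01, 0, 0, 0], [0, 0, 0.01, 0, 0, 0], [0, 0, 0.007, 0, 0, 0], [0, 0, 0, 0, 0, 0]]}, only="force|pos")

```text
ee_pos: [0.6061, -0.051, 0.0298]
wrist_force: [-0.1, -0.2, -0.3]
finger_force: 0.0
```

Call:
nudge_tcp(deltas={"offsets":[[0, 0, 0, 0, 0, 0], [0, 0, 0, 0, 0, 0]]}, jaw=0.034, force=20, only="force|pos|open")

```text
ee_pos: [0.6072, -0.0507, 0.0317]
wrist_force: [1.4, 1.2, 0.3]
opening: 0.0368
finger_force: 0.0
```

Call:
nudge_tcp(deltas={"offsets":[[0, 0, 0, 0, 0, 0], [0, 0, 0, 0, 0, 0]]}, jaw=0.03, force=20, only="force|pos|open")

```text
ee_pos: [0.6074, -0.0508, 0.032]
wrist_force: [-0.8, 0.5, -1.6]
opening: 0.0298
finger_force: 0.4
```

Call:
nudge_tcp(deltas={"offsets":[[0, 0, 0, 0, 0, 0], [0, 0, 0, 0, 0, 0]]}, jaw=0.02, force=20, only="force|pos|open")

```text
ee_pos: [0.6074, -0.0504, 0.0321]
wrist_force: [-1.0, 1.6, 2.2]
opening: 0.0278
finger_force: 19.8
```

```bash
python3 -c "
from st import *
go([.6067,-.051,.031],3.207)"
```

```text
t 13.7833 pos [ 0.6074 -0.0504  0.0321] yaw -3.0751 tilt [0.0009 0.0005] q [ 0.37  0.75 -0.58  1.97  0.68  0.63  0.97] F [-1.   1.6  2.2] T [ 0.47  0.08 -0.01] op 0.0278 ff 19.8
to go (tool) [ 0.0008 -0.0006  0.0011] tool rz 0.001
```

The grip is on the head (27.8 mm, 20 N) with little side load. I start drawing slowly.

Call:
nudge_tcp(deltas={"offsets":[[0, 0.0005, 0, 0, 0, 0], [0, 0, 0, 0, 0, 0], [0, 0, -0.001, 0, 0, 0], [0, 0, -0.002, 0, 0, 0], [0, 0, -0.002, 0, 0, 0], [0, 0, 0, 0, 0, 0]]}, jaw=0.02, force=35, only="force|pos|open")

```text
ee_pos: [0.607, -0.0505, 0.0367]
wrist_force: [0.4, 2.1, -2.8]
opening: 0.0274
finger_force: 34.6
```

```bash
python3 -c "
from st import *
go([.6067,-.051,.058],3.207)"
```

```text
t 14.2833 pos [ 0.607  -0.0505  0.0367] yaw -3.0756 tilt [-0.0003 -0.    ] q [ 0.37  0.74 -0.58  1.97  0.68  0.63  0.98] F [ 0.4  2.1 -2.8] T [ 0.23 -0.09  0.02] op 0.0274 ff 34.6
to go (tool) [ 0.0003 -0.0005 -0.0213] tool rz 0.001
```

Call:
nudge_tcp(deltas={"offsets":[[0, 0.001, 0, 0, 0, 0], [0, 0, -0.002, 0, 0, 0], [0, 0, -0.003, 0, 0, 0], [0, 0, -0.003, 0, 0, 0], [0, 0, 0, 0, 0, 0]]}, only="force|pos|open")

```text
ee_pos: [0.6072, -0.0495, 0.0453]
wrist_force: [1.1, -0.5, -1.8]
opening: 0.0273
finger_force: 34.7
```

Call:
nudge_tcp(deltas={"offsets":[[0, 0, -0.003, 0, 0, 0], [0, 0, -0.003, 0, 0, 0], [0, 0, 0, 0, 0, 0]]}, only="force|pos|open")

```text
ee_pos: [0.6072, -0.0494, 0.0513]
wrist_force: [1.1, -0.5, -2.6]
opening: 0.0271
finger_force: 34.7
```

Call:
nudge_tcp(deltas={"offsets":[[0, 0, -0.003, 0, 0, 0], [0, 0, -0.002, 0, 0, 0], [0, 0, -0.001, 0, 0, 0], [0, 0, 0, 0, 0, 0], [0, 0, 0, 0, 0, 0]]}, only="force|pos|open")

```text
ee_pos: [0.6071, -0.0494, 0.0568]
wrist_force: [0.7, -1.4, -1.4]
opening: 0.0272
finger_force: 34.8
```

Run:
```python
from st import *
go([.6072,-.0494,.0578],3.207)
a=shot('side','s7.png')
i=cv2.imread('pics/s7.png')[140:215,300:400]
i=cv2.resize(i,None,fx=8,fy=8,interpolation=cv2.INTER_CUBIC); i=(255*(i/255.)**.5).astype('uint8')
cv2.imwrite('pics/z7.png',i)
f=lambda P:((proj(a,P)-[300,140]+.5)*8-.5).round()
for z in(.0534,.0584,.0634,.0864,.126): print(z,f((.6067,-.051,z)))
```

```text
t 15.3667 pos [ 0.6071 -0.0494  0.0568] yaw -3.0755 tilt [ 0.0002 -0.0001] q [ 0.38  0.72 -0.61  1.96  0.65  0.67  1.  ] F [ 0.7 -1.4 -1.4] T [-0.36 -0.14 -0.03] op 0.0272 ff 34.8
to go (tool) [-0.0001  0.     -0.001 ] tool rz 0.001
0.0534 [362. 402.]
0.0584 [363. 389.]
0.0634 [364. 376.]
0.0864 [368. 314.]
0.126 [376. 204.]
```

View pics/z7.png

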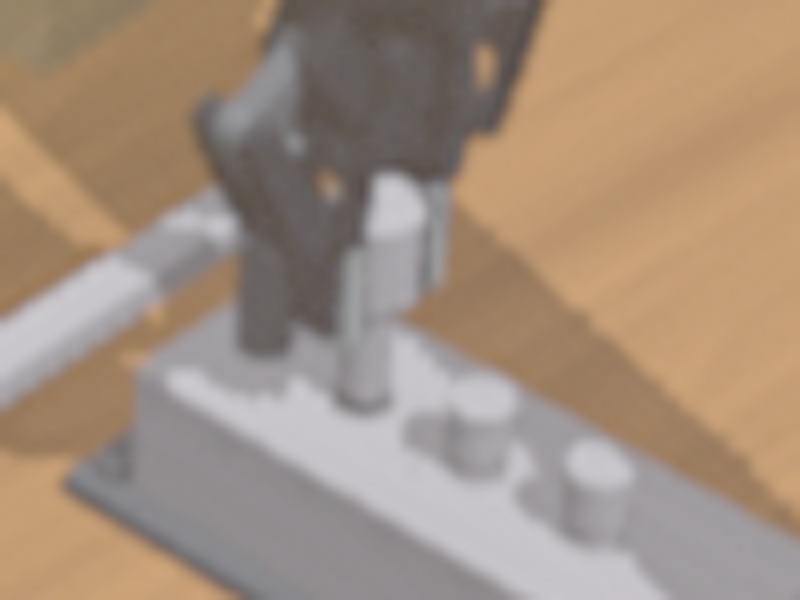

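The ring shows as a dark band at (362,403), right at the block top. Its row profile will tell how much of it is exposed.

Run:
```python
from h import *
S=dict(np.load('pics/s7.npz')); g=S['color'].mean(2).round().astype(int)
print(g[180:196,341:351])
for l in(.022,.024,.026,.028):
  for z,n in((.055,'top'),(.031+l,'ring lo'),(.036+l,'ring hi')): print(l,n,proj(S,(.6067-.0046,-.051+.0066,z-.0012)).round(2))
```

```text
[[ 38  62  86  99  81  86  94  95  94  84]
 [ 44  63  86  99  89  96 105 110 118 110]
 [ 67  74  87  96  95 102 106 114 135 139]
 [ 86  79  83  90  97 104 106 115 143 154]
 [ 94  81  79  88  98 105 106 115 144 156]
 [ 97  80  78  89  99 105 108 118 145 158]
 [ 96  82  80  91 100 106 107 119 146 157]
 [ 90  78  81  92 101 107 108 118 145 157]
 [ 86  72  80  92 103 108 105 111 141 154]
 [ 98  64  67  84  98 101  92  96 134 153]
 [115  76  62  66  76  78  77  92 131 152]
 [138 118  97  83  80  86 102 120 143 149]
 [155 148 139 132 126 130 139 148 151 135]
 [159 158 156 155 154 155 157 158 152 122]
 [159 158 158 158 158 159 158 160 152 120]
 [158 158 157 159 157 156 158 159 154 126]]
0.022 top [344.34 191.9 ]
0.022 ring lo [344.29 192.56]
0.022 ring hi [344.4  190.92]
0.024 top [344.34 191.9 ]
0.024 ring lo [344.34 191.9 ]
0.024 ring hi [344.45 190.26]
0.026 top [344.34 191.9 ]
0.026 ring lo [344.38 191.25]
0.026 ring hi [344.49 189.59]
0.028 top [344.34 191.9 ]
0.028 ring lo [344.42 190.59]
0.028 ring hi [344.54 188.93]
```

Call:
nudge_tcp(deltas={"offsets":[[0, -0.0004, 0, 0, 0, 0], [0, 0, -0.001, 0, 0, 0], [0, 0, -0.0007, 0, 0, 0], [0, 0, 0, 0, 0, 0], [0, 0, 0, 0, 0, 0], [0, 0, 0, 0, 0, 0]]}, only="force|pos|open")

```text
ee_pos: [0.607, -0.0496, 0.0583]
wrist_force: [0.6, -0.9, -3.5]
opening: 0.0274
finger_force: 34.8
```

Run:
```python
from st import *
go([.6072,-.0498,.0585],3.207)
a=shot('side','s8.png');g=a['color'].mean(2).round().astype(int); print(g[186:195,342:349])
```

```text
t 15.9167 pos [ 0.607  -0.0496  0.0583] yaw -3.0752 tilt [-0.      0.0002] q [ 0.39  0.72 -0.61  1.96  0.65  0.67  1.01] F [ 0.6 -0.9 -3.5] T [ 0.01 -0.    0.  ] op 0.0274 ff 34.8
to go (tool) [-0.0002 -0.0003 -0.0002] tool rz 0.001
[[ 81  80  91  99 106 107 117]
 [ 77  81  92 102 107 109 117]
 [ 70  76  90 101 105 103 109]
 [ 65  59  71  82  85  82  92]
 [ 84  61  60  65  69  75  95]
 [123 101  93  91  97 109 124]
 [150 141 137 134 137 143 148]
 [158 157 156 154 156 157 158]
 [157 158 158 157 159 159 160]]
```

The dark band has moved up with the punch, and a brighter row now shows beneath it. The lift is about 26 mm, side load is under 1 N and the tool is vertical, so I hand it in.

```bash
python3 -c "
from plant import robot, cam
print(robot.job_done())"
```

```text
the job is handed in; nothing more can be done
None
```

I swung the keeper bar about a quarter turn, drew the tall punch up about 26 mm so its ring is just clear of the block, and handed the job in at about 16 s with the arm holding it upright; the hand-in gave no verdict.

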